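Sort loose rechargeable cells by length into the sprung charging cradles

TASK

The three green cells on the mat look alike except for their length: put each one into the charging cradle of its own length, button end on the contact of the red block and flat end against the sprung slider, lying fully home in its saddles and held between the two contacts. Leave the camera, the screwdriver and the parts tray where they are.

Things in the scene. Friction and masses are not known exactly. Their poses are not given: they have to be found in the camera images.
- cradle_short: Fixed cradle with the shortest bay, for the 70 mm cell. Origin: centre of its underside, 6 mm above the bench; x along the bay from sprung slider (-x, robot's side) to red block (+x). All three: equal grey shells 190 x 66 mm, side by side, 75 mm apart, order varies, on one plate. Red block (44 mm wide) and slider reach 46 mm above the origin, slider housing 44 mm.
- contact_short (a point): Centre of the brass plus contact's face on the red block of the 70 mm cradle, at the height of the axis of a cell in place.
- slider_face_short (a point): Centre of the steel face of the sprung slider of the 70 mm cradle, at the height of the axis of a cell in place; it moves with the slider. The face is 30 mm wide and reaches from 22 mm below to 10 mm above this point. At rest it is 67 mm from the contact (6 mm less than cell and button); pushed fully back 83 mm.
- slider_short (a joint): Travel of the sprung slider of the 70 mm cradle in m: 0 at rest (fully forward), 0.006 with its cell properly in place, 0.016 pushed fully back (towards the cradle's -x). Spring 3 N at rest plus 0.5 N per mm.
- cell_short: Loose round rechargeable cell, green wrap, 32 mm in diameter, body 70 mm long, 145 g give or take a fifth; it lies on the mat and can roll. Plus end: a white band and a steel button 13 mm across that stands out 3 mm. Minus end: flat steel. Origin at the middle of the body on the axis (16 mm above the bench as it lies); x along the axis towards the button.
- plus_short (a point): Tip of the button of the 70 mm cell, on its axis, 38 mm from the origin.
- minus_short (a point): Centre of the flat minus end of the 70 mm cell, 35 mm from the origin.
- cradle_middle: Fixed cradle with the bay of middle length, for the 100 mm cell. Origin: centre of its underside, 6 mm above the bench; x along the bay from sprung slider (-x, robot's side) to red block (+x). All three: base top 12 mm above the origin; two V saddles near the cell's ends (34 mm high, 46 mm wide) hold its axis 36 mm above the origin; between them a finger gap 30 mm shorter than the cell.
- contact_middle (a point): Centre of the brass plus contact's face on the red block of the 100 mm cradle, at the height of the axis of a cell in place.
- slider_face_middle (a point): Centre of the steel face of the sprung slider of the 100 mm cradle, at the height of the axis of a cell in place; it moves with the slider. The face is 30 mm wide and reaches from 22 mm below to 10 mm above this point. At rest it is 97 mm from the contact (6 mm less than cell and button); pushed fully back 113 mm.
- slider_middle (a joint): Travel of the sprung slider of the 100 mm cradle in m: 0 at rest (fully forward), 0.006 with its cell properly in place, 0.016 pushed fully back (towards the cradle's -x). Spring 3 N at rest plus 0.5 N per mm.
- cell_middle: Loose round rechargeable cell, green wrap, 32 mm in diameter, body 100 mm long, 203 g give or take a fifth; it lies on the mat and can roll. Plus end: a white band and a steel button 13 mm across that stands out 3 mm. Minus end: flat steel. Origin at the middle of the body on the axis (16 mm above the bench as it lies); x along the axis towards the button.
- plus_middle (a point): Tip of the button of the 100 mm cell, on its axis, 53 mm from the origin.
- minus_middle (a point): Centre of the flat minus end of the 100 mm cell, 50 mm from the origin.
- cradle_long: Fixed cradle with the longest bay, for the 130 mm cell. Origin: centre of its underside, 6 mm above the bench; x along the bay from sprung slider (-x, robot's side) to red block (+x). All three: a level cell cannot go in from straight above. Flat end first and tilted, it pushes the slider back till its button end can swing down in front of the red block. The spring can hold it up off the saddles.
- contact_long (a point): Centre of the brass plus contact's face on the red block of the 130 mm cradle, at the height of the axis of a cell in place.
- slider_face_long (a point): Centre of the steel face of the sprung slider of the 130 mm cradle, at the height of the axis of a cell in place; it moves with the slider. The face is 30 mm wide and reaches from 22 mm below to 10 mm above this point. At rest it is 127 mm from the contact (6 mm less than cell and button); pushed fully back 143 mm.
- slider_long (a joint): Travel of the sprung slider of the 130 mm cradle in m: 0 at rest (fully forward), 0.006 with its cell properly in place, 0.016 pushed fully back (towards the cradle's -x). Spring 3 N at rest plus 0.5 N per mm.
- cell_long: Loose round rechargeable cell, green wrap, 32 mm in diameter, body 130 mm long, 261 g give or take a fifth; it lies on the mat and can roll. Plus end: a white band and a steel button 13 mm across that stands out 3 mm. Minus end: flat steel. Origin at the middle of the body on the axis (16 mm above the bench as it lies); x along the axis towards the button.
- plus_long (a point): Tip of the button of the 130 mm cell, on its axis, 68 mm from the origin.
- minus_long (a point): Centre of the flat minus end of the 130 mm cell, 65 mm from the origin.
- camera: Bystander: grey camera body standing on its black lens, 134 x 90 x 110 mm high, origin at the centre of the lens's underside. Not to be moved.
- screwdriver: Bystander: blue-handled screwdriver lying on the mat, 170 mm long, x along it towards the tip. Not to be moved.
- parts_tray: Bystander: black parts tray with small screws, 80 x 60 x 18 mm, origin at the centre of its underside. Not to be moved.
Not all that is in view belongs to the job. Leave any orange or purple look-alike of the cell_long alone.

How it is judged:
By the outcome, as a careful person would: the job done as asked, in the order asked, and still so for the second after the job is handed in, with the robot touching nothing.
It also fails if it takes over 72 s, if anything falls off the work surface, if the arm or the gripper's body presses on something with over 40 N, if the wrist force passes 120 N, or if a joint passes its speed limit or range.

ROBOT

A 6-joint arm with a two-finger parallel gripper is mounted at the origin on the work surface. World frame = base frame: x ahead of the robot, y to its left, z up, the work surface at z = 0. Lengths are in m, angles in rad, forces in N, time in s.
With the tool pointing down it reaches from about 0.225 to 0.875 m from the base axis. Payload 3.4 kg.
Tool frame: the origin (TCP) lies midway between the tips of the shut fingers; the grasp point (between the pads) lies 19 mm behind it; z points along the fingers, y is the direction in which the jaws open and shut (so a half turn about z gives the same grasp; the last joint's range is limited). The gripper opens to 85 mm and grips with 20 to 120 N. Pads are 22 mm wide; open, the fingers measure 114 mm over their backs; the gripper's body (76 mm by 85 mm) begins 54 mm behind the grasp point. The pads swing forward as they close: fully open they stand 13 mm farther back than shut.
Start: joints at [-1.393, 0.276, 1.505, -0, 1.361, -0.121], TCP at [0.169, -0.55, 0.231] pointing down, gripper open.
Joint ranges: [-2.89, 2.89], [-0.75, 2.08], [0.22, 2.7], [-1.18, 4.32], [0.11, 2.71], [-2.7, 2.7]. Speed limits (rad/s): [2.57, 2.57, 3.14, 3.14, 3.14, 3.14].

INTERFACE

Orientations are given as a rotation vector (axis times angle).
In Python, from cell import read_state, get_image, camera_params, job_done, cut_out gives the robot as it stands.
- The arm moves only by the shell command python3 -m inch 'ROWS' [OPENING] [FORCE]. ROWS is JSON, a list that holds one entry, the list of rows, each a list of 4 numbers: the shift along the tool's x, y, z in m, then the turn about the tool's z in rad. In form: [[[x, y, z, spin], ...]]. A call has 1 to 8 rows; each row shifts and turns the commanded pose from where the row before left it, along the tool's axes as they then stand; what a row does not reach is not made up. A row lasts 1/12 s, in which the tool goes at most 41.7 mm and 7.16 degrees, less where a joint would pass 70% of its speed; a pose out of reach is approached as far as the arm can. A call with a gripper value outside its range is refused whole. OPENING is the finger opening in m, from 0 to 0.0854, set as the call begins (- or left out, the last holds). The fingers move at their own pace and stop on an object; FORCE is the grip in N (left out, the last holds). Time passes only in rows, so rows that do not move let the fingers close. It gives the time, the measured TCP pose, the force and the opening at its end, in the units of the state.
- read_state(): the state, without advancing time (a new reading comes with each control period).
- get_image(name): name is "scene" or "side" or "wrist"; returns the picture (480x640x3 uint8, red, green, blue); there is no depth.
- camera_params(name): a dict with "K" (3x3 intrinsics, pixels), "R" (3x3) and "t" (3): a world point X has camera coordinates R X + t. Camera axes: x right, y down, z forward; pixel columns grow to the right and rows downward; lengths in m; the calibration is good to about 2 mm. The wrist camera is an equidistant fisheye: a pixel r from the principal point sees the ray r / f radians off the axis. A picture is of the moment at which its call begins: read the wrist's pose just before it. camera_params takes no time and is no camera call; for the wrist camera it gives the pose at the moment of the call.
- job_done(): hands the job in, once; it reports no verdict.
Trained networks look in the newest picture that a camera, given by its name, has taken for a name from the list of things; names that differ only in an ending like _2 or _b are one class to them, and where a whole thing is asked for, a point or a joint stands for the part that bears it (a point fixed in the world has none). Each returns a list of dicts, best first, with "conf" (0 to 1); they miss things now and then, are a little off and sometimes report something else, mostly with a low value. They report only what shows in the picture. A call takes as long as a camera call. They do not tell look-alikes from the thing itself.
- cut_out(camera, name): "region" (480x640 bool, what is visible of it) and "position" ([column, row] in pixels, amid what is visible of it).
The state is a dict: "clock": time; "joints": joint angles; "qvel": joint speeds; "joint_efforts": joint torques, N m; "ee_pos": TCP position; "tcp_rot": TCP orientation; "contact_force": force on the tool from outside, world axes, zero at the start; "ft_torque": the same for the moment, N m; "grip_width": opening from 0.0 (shut) to 1.0 (fully open).
Only numpy, scipy, OpenCV 4.12 (cv2) and the standard library are available. Lean on these libraries where they do the work, as an engineer would, in place of code of your own. Each camera call takes 0.05 s, during which the arm holds its last target. There are 200 camera calls.

## Working session

There is one attempt and no reset: what is moved stays moved. The work goes in short steps, Python scripts to look and compute and a shell command to move; the robot and the scene stay as the last step left them, time stands still between calls to the robot, and variables do not carry over. Pictures are saved under pics/ and viewed, about 8 in all and at most 12, crops included, and the job is handed in when it is done.

```bash
ls; mkdir -p pics; python3 - <<'E'
from cell import *
import cv2,numpy as np
s=read_state();print(s)
for n in("scene","side"):
    im=get_image(n);cv2.imwrite(f"pics/{n}0.png",im[:,:,::-1]);np.save(f"pics/{n}0.npy",im)
    p=camera_params(n);print(n,p)
    for o in["cell_short","cell_middle","cell_long","cradle_short","cradle_middle","cradle_long"]:
        print(o,[(round(d['conf'],2),np.round(d['position']),int(d['region'].sum())) for d in cut_out(n,o)[:4]])
print(camera_params("wrist"))
E
```

```text
pics
{'clock': 0.0, 'joints': array([-1.39301086e+00,  2.76609210e-01,  1.50613297e+00,  2.97484269e-06,
        1.36068852e+00, -1.21006657e-01]), 'qvel': array([ 9.69667421e-04,  1.14307570e-05,  1.92018338e-03, -5.17461787e-04,
       -3.26071013e-04,  9.78825479e-04]), 'joint_efforts': array([ 8.43184637e-06, -4.16771364e+01, -2.45807934e+01, -3.50259079e-04,
        1.09696481e-02, -1.77516165e-05]), 'ee_pos': array([ 0.16915952, -0.54900715,  0.23043166]), 'tcp_rot': array([-3.10478215e+00, -4.67323182e-01,  7.73420364e-05]), 'contact_force': array([-0.27065315,  0.0122012 ,  0.39454402]), 'ft_torque': array([ 0.00818013,  0.0224534 , -0.02663606]), 'grip_width': 0.9998958111219103}
scene {'K': array([[459.27247444,   0.        , 320.6274859 ],
       [  0.        , 459.27247444, 231.68622814],
       [  0.        ,   0.        ,   1.        ]]), 'R': array([[ 0.52909572,  0.8485614 ,  0.0011251 ],
       [ 0.68066258, -0.42361482, -0.59770306],
       [-0.50671113,  0.31700794, -0.80171678]]), 't': array([-0.32292351, -0.35017242,  1.37622005])}
cell_short [(0.74, array([398.,
[... 980 characters left out ...]
6., 266.]), 603), (0.64, array([184., 287.]), 559), (0.41, array([337., 284.]), 801)]
cradle_short [(0.68, array([340., 231.]), 1799)]
cradle_middle [(0.93, array([360., 222.]), 1033), (0.26, array([377., 221.]), 73), (0.17, array([290., 335.]), 770)]
cradle_long [(0.93, array([375., 210.]), 1049)]
{'K': array([[371.64829954,   0.        , 314.84413562],
       [  0.        , 371.64829954, 241.21320399],
       [  0.        ,   0.        ,   1.        ]]), 'R': array([[ 2.94487359e-01, -9.55655322e-01, -3.18720868e-04],
       [-9.08312278e-01, -2.80002132e-01,  3.10753296e-01],
       [-2.97062284e-01, -9.12234193e-02, -9.50490551e-01]]), 't': array([-0.57462714, -0.03960166,  0.37991837])}
```

View pics/scene0.png

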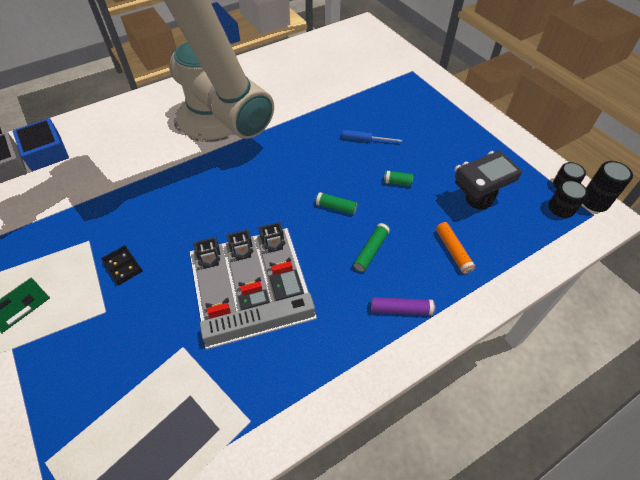

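View pics/side0.png

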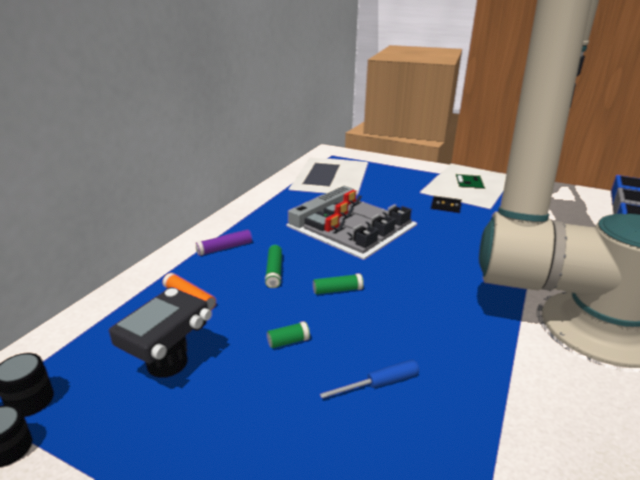

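The scene view shows the green cells: short at (398,179), middle (336,204) and long (372,247). The look-alikes are orange at (455,248) and purple at (402,307), both to be left alone. The red blocks are at (218,309), (250,287) and (282,267), next to the cradle set at about (250,285). The side view shows the same cells at (288,335), (338,284) and (274,266).

```bash
cat > h.py <<'E'
import numpy as np,cv2
from scipy.optimize import minimize
from scipy.spatial.transform import Rotation as Ro
from cell import *
L={'short':.07,'middle':.1,'long':.13}
def proj(n,p,X):
    X=np.atleast_2d(X);c=X@p['R'].T+p['t'];K=p['K']
    if n=='wrist':
        r=np.hypot(c[:,0],c[:,1])+1e-12;th=np.arctan2(r,c[:,2]);u=c[:,:2]/r[:,None]*th[:,None]
    else:u=c[:,:2]/c[:,2:]
    return u*[K[0,0],K[1,1]]+K[:2,2]
def plane(n,p,uv,z):
    d=(np.atleast_2d(uv)-p['K'][:2,2])/[p['K'][0,0],p['K'][1,1]]
    if n=='wrist':
        r=np.hypot(*d.T)[:,None]+1e-12;d=np.c_[d/r*np.sin(r),np.cos(r)]
    else:d=np.c_[d,np.ones(len(d))]
    w=d@p['R'];o=-p['R'].T@p['t'];return o+w*((z-o[2])/w[:,2])[:,None]
a=np.linspace(0,2*np.pi,25)
def cyl(x,y,z,th,l):
    P=[]
    for s,r in((-l/2,.016),(l/2,.016),(l/2+.003,.0065)):P.append(np.c_[s+0*a,r*np.cos(a),r*np.sin(a)])
    P=np.vstack(P);c,s=np.cos(th),np.sin(th)
    return P@np.array([[c,s,0],[-s,c,0],[0,0,1]])+[x,y,z]
def cost(v,views,l,z):
    x,y,th=v[:3];zz=v[3] if z is None else z;e=0
    for n,p,m in views:
        h=cv2.convexHull(np.float32(proj(n,p,cyl(x,y,zz,th,l))))
        q=np.zeros(m.shape,np.uint8);cv2.fillConvexPoly(q,np.int32(np.round(h*16)),1,shift=4)
        e+=1-(q&m).sum()/((q|m).sum()+1e-9)
    return e
def fit(views,l,x0,z=None):
    v=list(x0)+([.016] if z is None else [])
    d=[.008,.008,.1]+([.006] if z is None else [])
    S=np.vstack([v]+[np.array(v)+np.eye(len(v))[i]*d[i] for i in range(len(v))])
    r=minimize(cost,v,args=(views,l,z),method='Nelder-Mead',options=dict(initial_simplex=S,xatol=1e-4,fatol=1e-4))
    return r.x,r.fun
def blobs(im):
    """green wraps with adjoining white band/button"""
    h=cv2.cvtColor(im,cv2.COLOR_RGB2HSV);g=cv2.inRange(h,(45,90,40),(80,255,255))
    n,lab,st,ce=cv2.connectedComponentsWithStats(g);return [((lab==i).astype(np.uint8),st[i,4],ce[i]) for i in range(1,n) if st[i,4]>120]
def full(im,g):
    h=cv2.cvtColor(im,cv2.COLOR_RGB2HSV);k=max(3,int(np.sqrt(g.sum())*.45))|1
    near=cv2.dilate(g,np.ones((k,k),np.uint8));w=((h[...,1]<90)&(near>0)).astype(np.uint8)
    m=cv2.morphologyEx(g|w,cv2.MORPH_OPEN,np.ones((2,2),np.uint8))
    n,lab=cv2.connectedComponents(m);i=np.bincount(lab[(g>0)&(lab>0)]).argmax();return (lab==i).astype(np.uint8),w
def reds(im):
    h=cv2.cvtColor(im,cv2.COLOR_RGB2HSV);g=cv2.inRange(h,(0,150,90),(5,255,255))|cv2.inRange(h,(172,150,90),(180,255,255))
    n,lab,st,ce=cv2.connectedComponentsWithStats(g);return [(ce[i],st[i,4],lab==i) for i in range(1,n) if st[i,4]>40]
def toolshift(s,dst,yaw=None):
    R=Ro.from_rotvec(s['tcp_rot']).as_matrix();return R.T@(np.array(dst)-s['ee_pos'])
E
python3 - <<'E'
from h import *
P={n:camera_params(n) for n in('scene','side')};I={n:np.load(f'pics/{n}0.npy') for n in P}
B={}
for n in P:
    for g,ar,c in blobs(I[n]):
        m,w=full(I[n],g);q=plane(n,P[n],[c],.016)[0]
        ww=np.argwhere((w&m)>0)[:,::-1];print(n,np.round(c),ar,m.sum(),len(ww),np.round(q,3))
        if len(ww)>5 and q[0]>.2:B.setdefault(n,[]).append((q,m,plane(n,P[n],[ww.mean(0)],.016)[0]))
    print(n,'red',[(np.round(c),a,np.round(plane(n,P[n],[c],.04)[0],3)) for c,a,_ in reds(I[n])])
for q,m,w in B['scene']:
    k=min(B['side'],key=lambda t:np.linalg.norm(t[0]-q))
    V=[('scene',P['scene'],m),('side',P['side'],k[1])];th=np.arctan2(*(w-q)[1::-1])
    print('start',np.round(q,3),round(th,2),[(l,np.round(f[0],4),round(f[1],3)) for l in L for f in[fit(V,L[l],[q[0],q[1],th])]])
E
```

```text
scene [401. 178.] 260 300 26 [0.514 0.306 0.016]
scene [337. 203.] 423 487 46 [0.498 0.119 0.016]
scene [371. 247.] 571 675 91 [0.651 0.114 0.016]
scene [ 21. 302.] 1083 2723 1531 [ 0.371 -0.607  0.016]
scene red [(array([282., 268.]), np.int32(172), array([ 0.605, -0.097,  0.04 ])), (array([251., 288.]), np.int32(186), array([ 0.614, -0.178,  0.04 ])), (array([218., 310.]), np.int32(237), array([ 0.626, -0.258,  0.04 ]))]
side [471. 182.] 192 456 223 [ 0.35  -0.585  0.016]
side [274. 260.] 326 405 73 [0.662 0.095 0.016]
side [336. 284.] 579 688 93 [0.499 0.118 0.016]
side [286. 335.] 542 688 127 [0.513 0.304 0.016]
side red [(array([336., 212.]), np.int32(210), array([ 0.618, -0.148,  0.04 ]))]
start [0.514 0.306 0.016] -2.24 [('short', array([ 0.5106,  0.302 , -2.3205,  0.0146]), np.float64(0.387)), ('middle', array([ 0.5157,  0.308 , -2.255 ,  0.0116]), np.float64(0.836)), ('long', array([ 0.5161,  0.3099, -2.2492,  0.0126]), np.float64(1.093))]
start [0.498 0.119 0.016] -2.43 [('short', array([ 0.5029,  0.1228, -2.4725,  0.0125]), np.float64(0.659)), ('middle', array([ 0.4943,  0.1174, -2.4488,  0.0133]), np.float64(0.323)), ('long', array([ 0.5014,  0.1207, -2.453 ,  0.0129]), np.float64(0.679))]
start [0.651 0.114 0.016] -0.97 [('short', array([ 0.654 ,  0.1097, -1.0783,  0.0162]), np.float64(0.67)), ('middle', array([ 0.6547,  0.107 , -1.0683,  0.0109]), np.float64(0.499)), ('long', array([ 0.652 ,  0.1158, -1.0878,  0.0165]), np.float64(0.553))]
start [ 0.371 -0.607  0.016] 0.77 [('short', array([ 0.3478, -0.5829,  0.7764,  0.0149]), np.float64(1.158)), ('middle', array([ 0.3507, -0.5939,  0.928 ,  0.0069]), np.float64(1.069)), ('long', array([ 0.3491, -0.6   ,  1.0139,  0.0084]), np.float64(1.113))]
```

```bash
python3 -m inch '[[[0.0333,-0.0202,-0.003,0],[0.0333,-0.0202,-0.003,0],[0.0333,-0.0202,-0.003,0],[0.0333,-0.0202,-0.003,0],[0.0333,-0.0202,-0.003,0],[0.0333,-0.0202,-0.003,0],[0.0333,-0.0202,0,0],[0.0333,-0.0202,0,0]]]' 0.06 60
python3 -m inch '[[[0.0333,-0.0202,0,0],[0.0333,-0.0202,0,0],[0.0333,-0.0202,0,0],[0.0333,-0.0202,0,0],[0,0,0,0.084],[0,0,0,0.084],[0,0,0,0]]]'
python3 - <<'E'
from h import *
s=read_state();print(s['clock'],s['ee_pos'],s['tcp_rot'],s['grip_width']);p=camera_params('wrist');im=get_image('wrist');cv2.imwrite('pics/w1.png',im[:,:,::-1]);np.savez('pics/w1.npz',im=im,**p)
R=Ro.from_rotvec(s['tcp_rot']).as_matrix();print('cam in tool',R.T@(-p['R'].T@p['t']-s['ee_pos']))
for c,a,m in reds(im):print(np.round(c),a,np.round(plane('wrist',p,[c],.045)[0],4))
for o in L:
  for d in cut_out('wrist','slider_face_'+o)[:3]:print(o,round(d['conf'],2),np.round(d['position']),d['region'].sum(),np.round(plane('wrist',p,[d['position']],.045)[0],4))
E
```

```text
clock: 1.37
ee_pos: [0.3773, -0.3152, 0.2498]
tcp_rot: [3.106, 0.467, 0.001]
contact_force: [0.0, 0.2, 0.2]
grip_width: 0.706
clock: 1.95
ee_pos: [0.4803, -0.1993, 0.2493]
tcp_rot: [3.135, 0.207, -0.0]
contact_force: [-0.3, 0.0, 1.0]
grip_width: 0.702
1.95 [ 0.48031718 -0.19931684  0.24928685] [ 3.13460741e+00  2.06702122e-01 -1.18394541e-04] 0.7022885421116591
cam in tool [ 0.08045264 -0.00034244 -0.14185331]
[311.  61.] 668 [ 0.6178 -0.1774  0.045 ]
[224.  64.] 599 [ 0.6081 -0.0974  0.045 ]
[398.  65.] 661 [ 0.6274 -0.2566  0.045 ]
short 0.67 [ 53. 166.] 2021 [0.4973 0.0981 0.045 ]
short 0.65 [195. 144.] 741 [ 0.5293 -0.0771  0.045 ]
short 0.17 [266. 172.] 753 [ 0.5092 -0.1491  0.045 ]
middle 0.73 [269. 172.] 734 [ 0.5099 -0.1518  0.045 ]
long 0.62 [337. 201.] 783 [ 0.4901 -0.219   0.045 ]
long 0.35 [269. 174.] 781 [ 0.5082 -0.1517  0.045 ]
```

View pics/w1.png

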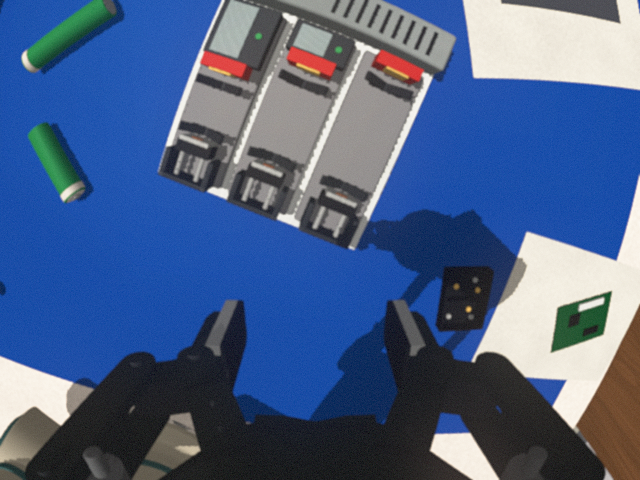

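```bash
python3 - <<'E'
import cv2
im=cv2.imread('pics/w1.png')[0:250,150:460];cv2.imwrite('pics/w1c.png',cv2.resize(im,None,fx=2.4,fy=2.4,interpolation=cv2.INTER_CUBIC))
E
```

```text
(no output)
```

View pics/w1c.png

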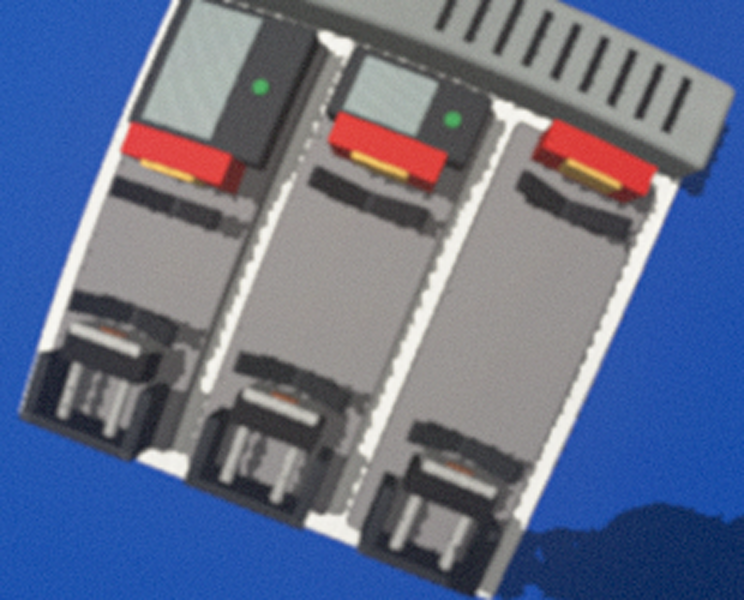

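```bash
python3 - <<'E'
from h import *
d=np.load('pics/w1.npz');f=lambda c,z:plane('wrist',d,np.array(c)/2.4+[150,0],z)[:,:2]
C=f([(165,176),(376,172),(588,187)],.04);S=f([(108,332),(284,398),(462,468)],.052)
print(C,S,np.linalg.norm(C-S,axis=1))
v=(C-S);print(np.arctan2(v[:,1],v[:,0]),np.arctan2(*(-(S[2]-S[0])[0],-(S[2]-S[0])[1]*-1)) , S[0]-S[2],np.linalg.norm(S[0]-S[2]))
# yaw from shell white strips long edges, z~.018: right edge of plate
E_=f([(182,0),(22,410)],.018);w=E_[0]-E_[1];print('edge yaw',np.arctan2(w[1],w[0]))
E_=f([(675,180),(495,595)],.018);w=E_[0]-E_[1];print('edge yaw',np.arctan2(w[1],w[0]))
E
python3 - <<'E'
from h import *
im=np.load('pics/w1.npz')['im'];p=dict(np.load('pics/w1.npz'))
for g,ar,c in blobs(im):
    m,w=full(im,g);q=plane('wrist',p,[c],.016)[0];ww=np.argwhere((w&m)>0)[:,::-1]
    if len(ww)<5 or q[1]<-.1:continue
    t=plane('wrist',p,[ww.mean(0)],.016)[0];th=np.arctan2(*(t-q)[1::-1])
    for l in L:
        r=fit([('wrist',p,m)],L[l],[q[0],q[1],th],z=.016);print(np.round(c),l,np.round(r[0],4),round(r[1],3))
E
```

```text
[[ 0.59912944 -0.09176891]
 [ 0.60812202 -0.17425312]
 [ 0.61533661 -0.25653547]] [[ 0.53541344 -0.0787508 ]
 [ 0.51650828 -0.15099146]
 [ 0.49818743 -0.22234245]] [0.0650323  0.09452081 0.12203726]
[-0.20154076 -0.24865547 -0.28398688] 2.887928026412011 [0.03722601 0.14359165] 0.14833858995673432
edge yaw -0.2751575227963424
edge yaw -0.24759115457155925
[68. 32.] short [0.6508 0.1139 2.0902] 0.431
[68. 32.] middle [0.6537 0.1071 2.051 ] 0.244
[68. 32.] long [0.6511 0.1156 2.073 ] 0.114
[ 52. 157.] short [ 0.5003  0.1201 -2.4831] 0.29
[ 52. 157.] middle [ 0.4958  0.1175 -2.4794] 0.147
[ 52. 157.] long [ 0.505   0.1263 -2.4176] 0.312
```

The wrist view shows the three bays with sliders at px (195,140), (268,167) and (342,195), and the red blocks at (224,64), (311,61) and (398,65). The middle cell is at (52,157) with its white end at (72,192). The long cell is at (68,32) with its white end at (30,62). Cradle yaw is about -0.256. I'll take the middle cell first.

```bash
cat > look.py <<'E'
import sys
from h import *
name,x0,y0,th0=sys.argv[1],*map(float,sys.argv[2:5]);s=read_state();p=camera_params('wrist');im=get_image('wrist')
best=None
for g,ar,c in blobs(im):
    q=plane('wrist',p,[c],.016)[0]
    if np.hypot(q[0]-x0,q[1]-y0)<.04:
        m,w=full(im,g);r,f=fit([('wrist',p,m)],L[name],[q[0],q[1],th0],z=.016);print('cell',np.round(r,4),'err',round(f,3));best=r
        r4,f4=fit([('wrist',p,m)],L[name],r);print('free z',np.round(r4,4),round(f4,3))
R=Ro.from_rotvec(s['tcp_rot']).as_matrix();yaw=np.arctan2(R[1,0],R[0,0])
print('t',s['clock'],'tcp',np.round(s['ee_pos'],4),'yaw',round(yaw,4),'q6',round(s['joints'][5],3),'grip',round(s['grip_width'],3))
if best is not None:
    d=R.T@(np.array([best[0],best[1],s['ee_pos'][2]])-s['ee_pos']);e=yaw-best[2];print('shift',np.round(d,4),'spin',round((e+np.pi/2)%np.pi-np.pi/2,4))
E
python3 -m inch '[[[0.0063,-0.0346,0.01,0],[0.0063,-0.0346,0.013,0],[0.0063,-0.0346,0.013,0],[0.0063,-0.0346,0.013,0],[0.0063,-0.0346,0.013,0],[0.0063,-0.0346,0.013,0],[0.0063,-0.0346,0.013,0],[0.0063,-0.0346,0.013,0]]]'
python3 -m inch '[[[0.0063,-0.0346,0.01,0],[0,0,0,-0.106],[0,0,0,-0.106],[0,0,0,-0.106],[0,0,0,-0.106],[0,0,0,-0.106],[0,0,0,0]]]'
python3 look.py middle 0.4955 0.1175 -2.48
```

```text
clock: 2.82
ee_pos: [0.4936, 0.0817, 0.148]
tcp_rot: [3.135, 0.205, 0.001]
contact_force: [0.8, 0.1, 0.2]
grip_width: 0.704
clock: 3.4
ee_pos: [0.4956, 0.1153, 0.1384]
tcp_rot: [2.971, 1.021, 0.0]
contact_force: [-0.6, -0.5, 0.5]
grip_width: 0.703
cell [ 0.4961  0.1165 -2.4626] err 0.076
free z [ 0.4953  0.1157 -2.444   0.0093] 0.061
t 3.4 tcp [0.4956 0.1153 0.1384] yaw 0.6623 q6 1.0 grip 0.703
shift [ 0.0012 -0.0006  0.    ] spin -0.0167
```

```bash

python3 -m inch '[[[0.001,-0.001,0.035,-0.016],[0,0,0.035,0],[0,0,0.035,0],[0,0,0.02,0],[0,0,0.012,0],[0,0,0,0]]]' 0.06 40
python3 -m inch '[[[0,0,0,0],[0,0,0,0],[0,0,0,0],[0,0,0,0],[0,0,0,0]]]' 0.015 40
python3 -m inch '[[[0,0,-0.02,0],[0,0,-0.03,0],[0,0,-0.035,0],[0,0,-0.035,0],[0,0,0,0]]]'
```

```text
clock: 3.95
ee_pos: [0.4934, 0.1166, -0.0013]
tcp_rot: [-2.964, -1.038, 0.009]
contact_force: [-1.2, -0.4, -0.5]
grip_width: 0.699
clock: 4.37
ee_pos: [0.4969, 0.1172, 0.0026]
tcp_rot: [2.963, 1.042, 0.005]
contact_force: [-0.2, -0.5, 2.8]
grip_width: 0.357
clock: 4.78
ee_pos: [0.5001, 0.1179, 0.128]
tcp_rot: [2.96, 1.042, 0.021]
contact_force: [1.2, -0.5, -1.3]
grip_width: 0.359
```

```bash

python3 -m inch '[[[-0.0152,0.0329,0,0],[-0.0152,0.0329,0,0],[-0.0152,0.0329,0,0],[-0.0152,0.0329,0,0],[-0.0152,0.0329,0,0],[-0.0152,0.0329,0,0],[-0.0152,0.0329,0,0],[-0.0152,0.0329,0,0]]]'
python3 -m inch '[[[0,0,0,-0.1227],[0,0,0,-0.1227],[0,0,0,-0.1227],[0,0,0,-0.1227],[0,0,0,-0.1227],[0,0,0,-0.1227],[0,0,0,-0.1227],[0,0,0,-0.1227]]]'
python3 -m inch '[[[0,0,0,-0.1227],[0,0,0,-0.1227],[0,0,0,-0.1227],[0,0,0,-0.1227],[0,0,0,-0.1227],[0,0,0,-0.1227],[0,0,0,-0.1227],[0,0,0,-0.1227]]]'
python3 -m inch '[[[0,0,0,-0.1227],[0,0,0,-0.1227],[0,0,0.02,0],[0,0,0,0]]]'
python3 - <<'E'
from h import *
s=read_state();p=camera_params('wrist');im=get_image('wrist');R=Ro.from_rotvec(s['tcp_rot']).as_matrix()
print(s['clock'],s['ee_pos'],np.arctan2(R[1,0],R[0,0]),s['joints'][5]);np.savez('pics/w2.npz',im=im,tcp=s['ee_pos'],**p)
cv2.imwrite('pics/w2.png',im[:,:,::-1])
for n in('scene','side'):
    i=get_image(n);cv2.imwrite(f'pics/{n}2.png',i[:,:,::-1])
E
```

```text
clock: 5.45
ee_pos: [0.5651, -0.1655, 0.1206]
tcp_rot: [-2.963, -1.042, 0.001]
contact_force: [1.4, 0.2, -1.7]
grip_width: 0.354
clock: 6.12
ee_pos: [0.5649, -0.1637, 0.1205]
tcp_rot: [-2.114, -2.322, 0.001]
contact_force: [0.2, 0.5, -1.9]
grip_width: 0.354
clock: 6.78
ee_pos: [0.5649, -0.1637, 0.1204]
tcp_rot: [-0.77, -3.044, -0.0]
contact_force: [-0.2, 0.7, -1.6]
grip_width: 0.359
clock: 7.12
ee_pos: [0.5631, -0.163, 0.0982]
tcp_rot: [-0.401, -3.11, -0.003]
contact_force: [-0.3, -0.0, -2.1]
grip_width: 0.361
7.1167 [ 0.56308523 -0.16296755  0.09817225] 2.885185464569259 -1.7147426375763772
```

View pics/w2.png

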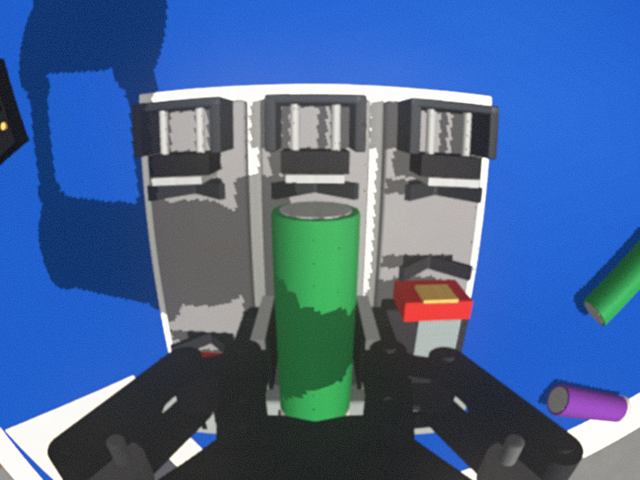

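```bash
python3 - <<'E'
from h import *
d=dict(np.load('pics/w2.npz'));im=d['im'];u=np.array([.9674,-.2532]);n=np.array([.2532,.9674])
for c in [(182,184),(315,183),(448,189)]:
    q=plane('wrist',d,[c],.052)[0,:2];print('slider',c,round(q@u,4),round(q@n,4))
for c in [(404,284),(466,284),(437,303),(437,286),(437,318)]:
    print('block',c,[(z,round(plane('wrist',d,[c],z)[0,:2]@u,4),round(plane('wrist',d,[c],z)[0,:2]@n,4)) for z in(.03,.042,.052)])
g=max(blobs(im),key=lambda b:b[1]);m=g[0];ys,xs=np.nonzero(m);print(xs.min(),xs.max(),ys.min(),ys.max())
z=d['tcp'][2]+.0135
# minus face: light ellipse above green; use ring centre
q=plane('wrist',d,[(316,212)],z)[0,:2];print('minus end centre',q@u,q@n,'tcp',d['tcp'][:2]@u,d['tcp'][:2]@n)
for r in(225,300):
    x=np.nonzero(m[r])[0];l=plane('wrist',d,[(x[0],r),(x[-1],r)],z)[:,:2];print(r,x[[0,-1]],l@n,l@u)
E
```

```text
slider (182, 184) 0.5357 -0.0852
slider (315, 183) 0.5366 -0.0143
slider (448, 189) 0.5385 0.057
block (404, 284) [(0.03, np.float64(0.6034), np.float64(0.0422)), (0.042, np.float64(0.598), np.float64(0.0389)), (0.052, np.float64(0.5934), np.float64(0.0363))]
block (466, 284) [(0.03, np.float64(0.6046), np.float64(0.0854)), (0.042, np.float64(0.5991), np.float64(0.0797)), (0.052, np.float64(0.5945), np.float64(0.0749))]
block (437, 303) [(0.03, np.float64(0.6179), np.float64(0.0664)), (0.042, np.float64(0.6116), np.float64(0.0618)), (0.052, np.float64(0.6063), np.float64(0.0579))]
block (437, 286) [(0.03, np.float64(0.6054), np.float64(0.0647)), (0.042, np.float64(0.5998), np.float64(0.0602)), (0.052, np.float64(0.5952), np.float64(0.0564))]
block (437, 318) [(0.03, np.float64(0.6294), np.float64(0.0681)), (0.042, np.float64(0.6224), np.float64(0.0633)), (0.052, np.float64(0.6166), np.float64(0.0594))]
272 359 207 422
minus end centre 0.5377380724973518 -0.014026087387206074 tcp 0.5859920375017044 -0.015081625683416559
225 [272 358] [-0.02990237  0.00114427] [0.54250057 0.54252467]
300 [275 355] [-0.02993369  0.00116521] [0.57264408 0.57268275]
```

The wrist view shows the middle cell held straight over its bay, flat end at (316,212) and slider face edge at (315,183). The short bay's brass contact is at (437,293). Next I tip the cell by setting its plus end on the block.

```bash

python3 -m inch '[[[-0.0035,0,0.02,0],[0,0,0.02,0],[0,0,0.003,0],[0,0,0.003,0],[0,0,0.003,0],[0,0,0.0025,0],[0,0,0,0]]]' 0.015 30
python3 - <<'E'
from h import *
s=read_state();p=camera_params('wrist');u=np.array([.9674,-.2532]);print('u',s['ee_pos'][:2]@u,s['contact_force'],s['ft_torque'])
im=get_image('wrist');i2=get_image('side');i3=get_image('scene')
np.savez('pics/w3.npz',im=im,tcp=s['ee_pos'],**p)
a=cv2.resize(i2[150:290,260:440],(540,420),interpolation=2);b=cv2.resize(im[80:430,200:440],(240,350));c=np.zeros((420,780,3),np.uint8);c[:,:540]=a;c[:350,540:]=b
cv2.imwrite('pics/c3.png',c[:,:,::-1])
E
```

```text
clock: 7.85
ee_pos: [0.5681, -0.1648, 0.0516]
tcp_rot: [-0.401, -3.115, 0.0]
contact_force: [-5.9, 0.7, 5.9]
grip_width: 0.358
u 0.5912789828787067 [-5.86252488  0.72838831  5.9324918 ] [ 0.12364348  0.63749536 -0.00225061]
```

View pics/c3.png

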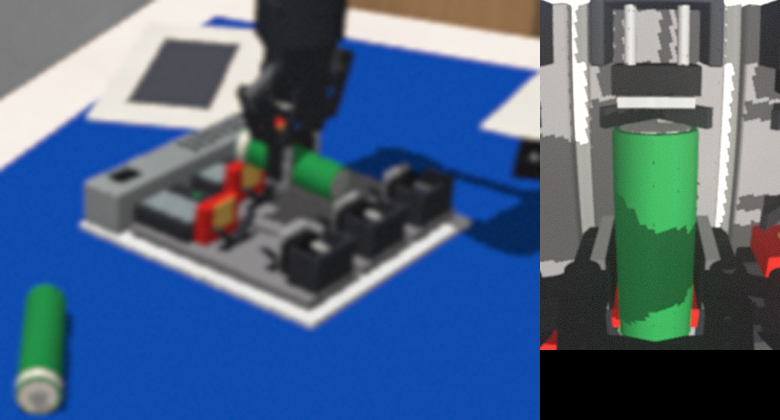

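The side view shows the minus end dipped and the plus end on the red block. I'll press a little more, then pull towards the slider.

```bash

python3 -m inch '[[[0,0,0.004,0],[0,0,0.003,0],[0,0,0,0]]]'
python3 -m inch '[[[0.003,0,0,0],[0.003,0,0,0],[0.003,0,0,0],[0.003,0,0,0],[0.002,0,0,0],[0,0,0,0]]]'
python3 - <<'E'
from h import *
s=read_state();p=camera_params('wrist');u=np.array([.9674,-.2532]);print('u',s['ee_pos'][:2]@u,s['contact_force'])
im=get_image('wrist');np.savez('pics/w4.npz',im=im,tcp=s['ee_pos'],**p)
g=max(blobs(im),key=lambda b:b[1])[0];ys,xs=np.nonzero(g);print(ys.min(),ys.max())
col=im[140:230,316].astype(int);print([tuple(c) for c in col[::3]])
E
```

```text
clock: 8.25
ee_pos: [0.5679, -0.1648, 0.0448]
tcp_rot: [-0.401, -3.115, 0.0]
contact_force: [-6.9, 1.5, 7.2]
grip_width: 0.36
clock: 8.75
ee_pos: [0.5573, -0.1622, 0.0436]
tcp_rot: [0.401, 3.111, -0.002]
contact_force: [5.4, -1.2, 0.5]
grip_width: 0.358
u 0.5801619964826609 [ 5.44337759 -1.19935389  0.49902119]
208 422
[(np.int64(190), np.int64(182), np.int64(179)), (np.int64(188), np.int64(183), np.int64(180)), (np.int64(191), np.int64(183), np.int64(181)), (np.int64(192), np.int64(187), np.int64(183)), (np.int64(191), np.int64(186), np.int64(182)), (np.int64(130), np.int64(127), np.int64(126)), (np.int64(47), np.int64(44), np.int64(41)), (np.int64(48), np.int64(50), np.int64(47)), (np.int64(69), np.int64(67), np.int64(68)), (np.int64(66), np.int64(64), np.int64(66)), (np.int64(58), np.int64(55), np.int64(56)), (np.int64(62), np.int64(58), np.int64(58)), (np.int64(65), np.int64(65), np.int64(64)), (np.int64(68), np.int64(67), np.int64(66)), (np.int64(58), np.int64(60), np.int64(52)), (np.int64(62), np.int64(63), np.int64(59)), (np.int64(63), np.int64(61), np.int64(62)), (np.int64(61), np.int64(66), np.int64(58)), (np.int64(93), np.int64(97), np.int64(87)), (np.int64(207), np.int64(206), np.int64(197)), (np.int64(230), np.int64(228), np.int64(223)), (np.int64(152), np.int64(154), np.int64(145)), (np.int64(118), np.int64(121), np.int64(114)), (np.int64(71), np.int64(167), np.int64(95)), (np.int64(80), np.int64(190), np.int64(109)), (np.int64(79), np.int64(190), np.int64(110)), (np.int64(76), np.int64(188), np.int64(106)), (np.int64(77), np.int64(188), np.int64(105)), (np.int64(75), np.int64(189), np.int64(104)), (np.int64(78), np.int64(190), np.int64(107))]
```

```bash

python3 -m inch '[[[0.002,0,0,0],[0.002,0,0,0],[0.0015,0,0,0],[0,0,0,0]]]'
python3 -m inch '[[[0,0,0.003,0],[0,0,0.003,0],[0,0,0.003,0],[0,0,0.002,0],[0,0,0,0]]]'
python3 - <<'E'
from h import *
s=read_state();u=np.array([.9674,-.2532]);print('u',s['ee_pos'][:2]@u,s['contact_force'],s['ft_torque'])
E
```

```text
clock: 9.13
ee_pos: [0.5534, -0.1612, 0.0437]
tcp_rot: [0.401, 3.109, -0.002]
contact_force: [7.1, -0.9, 0.9]
grip_width: 0.358
clock: 9.55
ee_pos: [0.5545, -0.1616, 0.0334]
tcp_rot: [0.401, 3.107, -0.003]
contact_force: [6.9, -1.0, 4.9]
grip_width: 0.363
u 0.5773788709731811 [ 6.92637916 -0.98526688  4.86437487] [-0.15076554 -0.86575605  0.01467978]
```

```bash

python3 -m inch '[[[0.0015,0,0.002,0],[0,0,0.002,0],[0,0,0.002,0],[0,0,0.002,0],[0,0,0,0]]]'
python3 - <<'E'
from h import *
s=read_state();p=camera_params('wrist');u=np.array([.9674,-.2532]);print('u',s['ee_pos'][:2]@u,s['contact_force'],s['ft_torque'])
im=get_image('wrist');i2=get_image('side');i3=get_image('scene')
a=cv2.resize(i2[150:290,260:440],(540,420),interpolation=2);b=cv2.resize(im[80:430,200:440],(240,350));c=np.zeros((420,780,3),np.uint8);c[:,:540]=a;c[:350,540:]=b
cv2.imwrite('pics/c4.png',c[:,:,::-1])
E
```

```text
clock: 9.97
ee_pos: [0.5554, -0.1614, 0.0267]
tcp_rot: [0.401, 3.102, -0.003]
contact_force: [10.3, 0.4, 8.0]
grip_width: 0.359
u 0.5781514426967718 [10.25996819  0.41403073  7.96269006] [ 0.09504124 -1.24982115 -0.0704718 ]
```

View pics/c4.png

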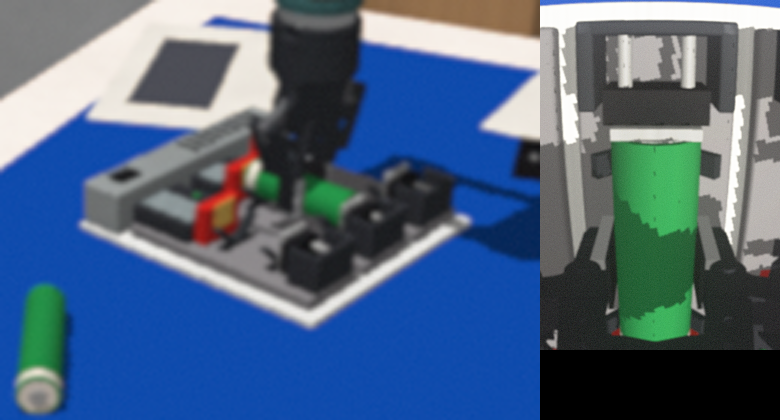

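```bash

python3 -m inch '[[[0,0,0,0],[0,0,0,0],[0,0,0,0]]]' 0.05 30
python3 -m inch '[[[0,0,-0.02,0],[0,0,-0.035,0],[0,0,-0.035,0],[0,0,0,0]]]'
python3 - <<'E'
from h import *
s=read_state();p=camera_params('wrist');u=np.array([.9674,-.2532]);print('u',s['ee_pos'],s['ee_pos'][:2]@u)
im=get_image('wrist');i2=get_image('side');i3=get_image('scene');np.savez('pics/w5.npz',im=im,tcp=s['ee_pos'],**p)
a=cv2.resize(i2[180:270,290:410],(480,360),interpolation=2);b=cv2.resize(im[80:430,200:440],(240,350));c=np.zeros((560,720,3),np.uint8);c[:360,:480]=a;c[:350,480:]=b
c[360:,:300]=cv2.resize(i3[235:335,180:330],(300,200),interpolation=2)
cv2.imwrite('pics/c5.png',c[:,:,::-1])
E
```

```text
clock: 10.37
ee_pos: [0.5466, -0.1589, 0.023]
tcp_rot: [-0.4, -3.111, -0.001]
contact_force: [-0.4, -0.1, -0.6]
grip_width: 0.589
clock: 10.7
ee_pos: [0.5514, -0.161, 0.1194]
tcp_rot: [0.4, 3.107, -0.004]
contact_force: [1.3, -0.3, -0.3]
grip_width: 0.589
u [ 0.55143025 -0.16095389  0.11937292] 0.5742071458231989
```

View pics/c5.png

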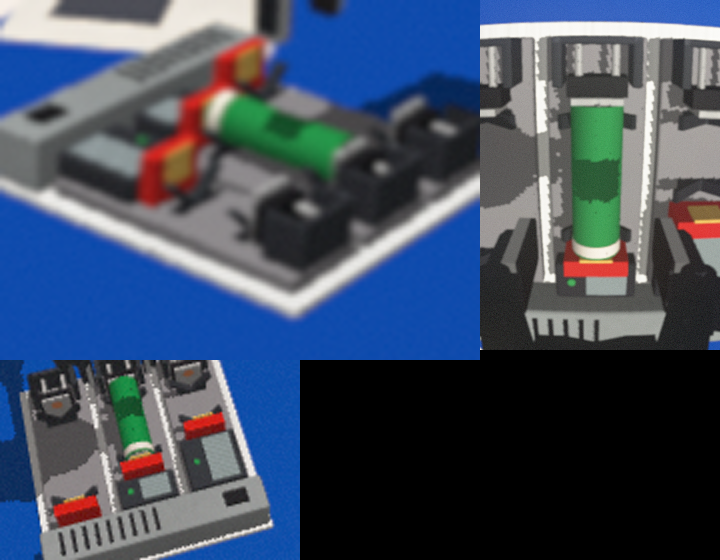

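The cell lies between slider and block, its button at the brass contact and the slider pushed back. I'll press near the plus end with shut fingers, which also measures the height there.

```bash

python3 -m inch '[[[-0.036,0,0,0],[0,0,0.02,0],[0,0,0.015,0],[0,0,0.01,0],[0,0,0.006,0],[0,0,0,0]]]' 0.0 30
python3 -m inch '[[[0,0,0.003,0],[0,0,0.003,0],[0,0,0.002,0],[0,0,0,0]]]'
python3 -m inch '[[[0,0,0.003,0],[0,0,0.003,0],[0,0,0,0]]]'
```

```text
clock: 11.35
ee_pos: [0.5814, -0.168, 0.0601]
tcp_rot: [-0.401, -3.11, -0.002]
contact_force: [0.1, -0.4, -0.3]
grip_width: 0.002
clock: 11.68
ee_pos: [0.5839, -0.169, 0.0578]
tcp_rot: [0.401, 3.114, -0.001]
contact_force: [-3.2, 1.5, 11.4]
grip_width: -0.002
clock: 11.93
ee_pos: [0.584, -0.169, 0.0573]
tcp_rot: [0.4, 3.112, -0.003]
contact_force: [-12.0, 4.3, 41.3]
grip_width: -0.0
```

```bash

python3 -m inch '[[[0,0,-0.02,0],[0,0,-0.03,0],[0,0,-0.03,0],[0.0009,0.0366,0,0],[0.0009,0.0366,0,0],[0.0009,0.0366,0,0],[0.0009,0.0366,0,0],[0.0009,0.0366,0,0]]]' 0.06 40
python3 -m inch '[[[0.0009,0.0366,0,0],[0.0009,0.0366,0,0],[0.0009,0.0366,0,0],[0,0,0,0.116],[0,0,0,0.116],[0,0,0,0.116],[0,0,0,0.116],[0,0,0,0.116]]]'
python3 -m inch '[[[0,0,0,0.116],[0,0,0,0.116],[0,0,0,0]]]'
python3 look.py long 0.651 0.1157 2.07
```

```text
clock: 12.6
ee_pos: [0.626, 0.0109, 0.1299]
tcp_rot: [0.402, 3.114, -0.0]
contact_force: [-0.0, -0.6, -0.9]
grip_width: 0.703
clock: 13.27
ee_pos: [0.6509, 0.1166, 0.1295]
tcp_rot: [1.283, 2.866, 0.001]
contact_force: [0.3, -0.6, -0.4]
grip_width: 0.702
clock: 13.52
ee_pos: [0.651, 0.1163, 0.1295]
tcp_rot: [1.601, 2.702, 0.001]
contact_force: [-0.0, -0.5, -0.4]
grip_width: 0.705
cell [0.6539 0.1132 2.0658] err 0.113
free z [ 0.6562  0.1089  2.0583 -0.0024] 0.034
t 13.5167 tcp [0.651  0.1163 0.1295] yaw 2.0716 q6 -0.429 grip 0.705
shift [-0.0041  0.0011  0.    ] spin 0.0058
```

```bash

python3 -m inch '[[[-0.0015,0.0009,0.035,0.006],[0,0,0.035,0],[0,0,0.03,0],[0,0,0.018,0],[0,0,0.01,0],[0,0,0,0]]]' 0.06 40
python3 -m inch '[[[0,0,0,0],[0,0,0,0],[0,0,0,0],[0,0,0,0],[0,0,0,0]]]' 0.015 40
python3 -m inch '[[[0,0,-0.02,0],[0,0,-0.03,0],[0,0,-0.035,0],[0,0,-0.035,0],[0,0,0,0]]]'
python3 - <<'E'
from h import *
s=read_state();p=camera_params('wrist');im=get_image('wrist');np.savez('pics/w6.npz',im=im,tcp=s['ee_pos'],**p);print(s['ee_pos'],s['tcp_rot'])
i3=get_image('scene');i2=get_image('side');np.savez('pics/f6.npz',scene=i3,side=i2)
R=Ro.from_rotvec(s['tcp_rot']).as_matrix();th=np.arctan2(R[1,0],R[0,0])
for nm,i in(('scene',i3),('side',i2)):
    for g,ar,c in blobs(i):
        q=plane(nm,camera_params(nm),[c],s['ee_pos'][2]+.014)[0];print(nm,np.round(c),ar,np.round(q,3))
g=max(blobs(im),key=lambda b:b[1]);print('wrist',g[2],g[1],np.nonzero(g[0])[0].min())
c=max(0,0);r=np.nonzero(g[0])[0].min();cols=np.nonzero(g[0][r+3])[0];print(cols[[0,-1]])
z=s['ee_pos'][2]+.014
for rr in range(r-30,r+8,2):print(rr,im[rr,int(cols.mean())],np.round(R.T@(plane('wrist',p,[(cols.mean(),rr)],z)[0]-s['ee_pos']),4)[:2])
E
```

```text
clock: 14.07
ee_pos: [0.6507, 0.1152, -0.0015]
tcp_rot: [-1.603, -2.698, 0.004]
contact_force: [-0.4, -0.2, -0.3]
grip_width: 0.704
clock: 14.48
ee_pos: [0.6537, 0.1155, 0.0028]
tcp_rot: [1.605, 2.697, 0.003]
contact_force: [0.3, 0.2, 6.2]
grip_width: 0.359
clock: 14.9
ee_pos: [0.6569, 0.1159, 0.1288]
tcp_rot: [1.601, 2.689, 0.013]
contact_force: [1.3, -0.2, -1.0]
grip_width: 0.353
[0.65689892 0.11593167 0.12879449] [1.60087802 2.68935814 0.01292962]
scene [374. 219.] 459 [0.663 0.099 0.143]
scene [244. 260.] 478 [ 0.611 -0.177  0.143]
scene [ 21. 302.] 1083 [ 0.477 -0.564  0.143]
side [471. 182.] 192 [ 0.312 -0.257  0.143]
side [271. 211.] 308 [0.659 0.104 0.143]
side [360. 213.] 359 [0.488 0.03  0.143]
side [286. 335.] 542 [0.438 0.432 0.143]
wrist [315.30692312 304.65519675] 17001 198
[273 359]
168 [207 198 181] [0.0648 0.0011]
170 [ 70 128  85] [0.0641 0.0011]
172 [ 68 155  94] [0.0634 0.0011]
174 [ 62 146  87] [0.0627 0.0011]
176 [180 192 162] [0.062  0.0011]
178 [238 230 222] [0.0613 0.0011]
180 [237 231 219] [0.0606 0.0011]
182 [237 229 219] [0.0599 0.0011]
184 [236 229 217] [0.0592 0.0011]
186 [238 231 220] [0.0585 0.0011]
188 [237 229 216] [0.0578 0.0011]
190 [236 229 217] [0.0571 0.0011]
192 [236 230 215] [0.0564 0.0011]
194 [238 230 218] [0.0556 0.0011]
196 [238 230 217] [0.0549 0.0011]
198 [238 230 220] [0.0542 0.0011]
200 [235 229 211] [0.0535 0.0011]
202 [152 184 146] [0.0528 0.0011]
204 [ 60 146  82] [0.0521 0.0011]
```

```bash

python3 -m inch '[[[-0.0271,-0.0248,0,0],[-0.0271,-0.0248,0,0],[-0.0271,-0.0248,0,0],[-0.0271,-0.0248,0,0],[-0.0271,-0.0248,0,0],[-0.0271,-0.0248,0,0],[-0.0271,-0.0248,0,0],[-0.0271,-0.0248,0,0]]]'
python3 -m inch '[[[-0.0271,-0.0248,0,0],[-0.0271,-0.0248,0,0],[0,0,0,0.1222],[0,0,0,0.1222],[0,0,0,0.1222],[0,0,0,0.1222],[0,0,0,0.1222],[0,0,0,0.1222]]]'
python3 -m inch '[[[0,0,0,0.1222],[0,0,0,0.1222],[0,0,0,0.1222],[0,0,0,0.1222],[0,0,0,0.1222],[0,0,0,0.1222],[0,0,0,0.1222],[0,0,0,0.1222]]]'
python3 -m inch '[[[0,0,0,0.1222],[0,0,0,0.1222],[0,0,0,0.1222],[0,0,0,0.1222],[0,0,0,0.1222],[0,0,0.02,0],[0,0,0,0]]]'
cat > st.py <<'E'
from h import *
s=read_state();R=Ro.from_rotvec(s['tcp_rot']).as_matrix();u=np.array([.9674,-.2532]);n=np.array([.2532,.9674])
print('t',s['clock'],'u %.4f n %.4f z %.4f yaw %.4f'%(s['ee_pos'][:2]@u,s['ee_pos'][:2]@n,s['ee_pos'][2],np.arctan2(R[1,0],R[0,0])),'F u %.1f z %.1f'%(s['contact_force'][:2]@u,s['contact_force'][2]))
E
python3 st.py; python3 - <<'E'
from h import *
im=get_image('wrist');p=camera_params('wrist');s=read_state();np.savez('pics/w7.npz',im=im,tcp=s['ee_pos'],**p)
cv2.imwrite('pics/w7.png',im[:,:,::-1])
u=np.array([.9674,-.2532]);n=np.array([.2532,.9674])
h=cv2.cvtColor(im,cv2.COLOR_RGB2HSV)
for c,a,m in reds(im):
    ys,xs=np.nonzero(m);q=plane('wrist',p,[c],.052)[0,:2];print(np.round(c),a,xs.min(),xs.max(),ys.min(),ys.max(),q@u,q@n)
E
```

```text
clock: 15.72
ee_pos: [0.5788, -0.1706, 0.1182]
tcp_rot: [-1.605, -2.695, 0.001]
contact_force: [0.4, -0.2, -2.7]
grip_width: 0.356
clock: 16.38
ee_pos: [0.5616, -0.2402, 0.118]
tcp_rot: [-2.47, -1.933, 0.003]
contact_force: [-0.5, -0.1, -1.4]
grip_width: 0.361
clock: 17.05
ee_pos: [0.5617, -0.2401, 0.1181]
tcp_rot: [-3.09, -0.547, 0.006]
contact_force: [0.1, 0.1, -2.2]
grip_width: 0.361
clock: 17.63
ee_pos: [0.5599, -0.2391, 0.0958]
tcp_rot: [-3.112, 0.398, 0.015]
contact_force: [-2.0, 0.5, -2.2]
grip_width: 0.365
t 17.6333 u 0.6022 n -0.0895 z 0.0958 yaw -0.2543 F u -2.1 z -2.2
[318. 143.] 1999 275 362 132 157 0.6726485421816956 -0.0901433347033204
[185. 201.] 2263 142 229 187 215 0.6439738488659706 -0.019580751466441778
[ 88. 249.] 1792 52 128 236 264 0.6161478794263844 0.04978848443685494
```

View pics/w7.png

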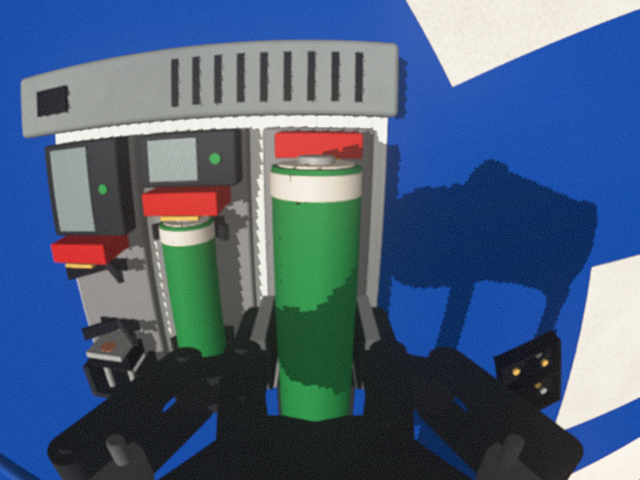

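The wrist view shows the long cell over its bay, button at (317,160) and red block at (318,143). The middle cell is seated, with its white end at (188,232) next to its block.

```bash

python3 -m inch '[[[0.004,0,0.02,0],[0,0,0.018,0],[0,0,0.003,0],[0,0,0.003,0],[0,0,0.003,0],[0,0,0.003,0],[0,0,0.003,0],[0,0,0,0]]]' 0.015 30
python3 st.py
python3 -m inch '[[[-0.003,0,0,0],[-0.003,0,0,0],[-0.003,0,0,0],[-0.003,0,0,0],[-0.002,0,0,0],[0,0,0,0]]]'
python3 st.py
```

```text
clock: 18.35
ee_pos: [0.5663, -0.2419, 0.049]
tcp_rot: [3.116, -0.398, -0.002]
contact_force: [-4.7, 1.4, 4.4]
grip_width: 0.358
t 18.35 u 0.6091 n -0.0907 z 0.0490 yaw -0.2542 F u -4.9 z 4.4
clock: 18.85
ee_pos: [0.5547, -0.239, 0.0483]
tcp_rot: [3.115, -0.399, 0.005]
contact_force: [3.6, -1.2, -0.1]
grip_width: 0.352
t 18.85 u 0.5972 n -0.0908 z 0.0483 yaw -0.2548 F u 3.7 z -0.1
```

```bash

python3 -m inch '[[[-0.002,0,0,0],[-0.002,0,0,0],[-0.002,0,0,0],[0,0,0,0]]]'
python3 st.py; python3 - <<'E'
from h import *
im=get_image('wrist');i2=get_image('side');p=camera_params('wrist')
u=np.array([.9674,-.2532]);n=np.array([.2532,.9674])
a=cv2.resize(i2[150:270,300:440],(490,420),interpolation=2);b=cv2.resize(im[80:430,200:440],(240,350));c=np.zeros((420,730,3),np.uint8);c[:,:490]=a;c[:350,490:]=b
cv2.imwrite('pics/c7.png',c[:,:,::-1])
E
```

```text
clock: 19.18
ee_pos: [0.5494, -0.2376, 0.0479]
tcp_rot: [3.115, -0.399, 0.006]
contact_force: [7.1, -1.0, -2.8]
grip_width: 0.36
t 19.1833 u 0.5917 n -0.0908 z 0.0479 yaw -0.2548 F u 7.1 z -2.8
```

View pics/c7.png

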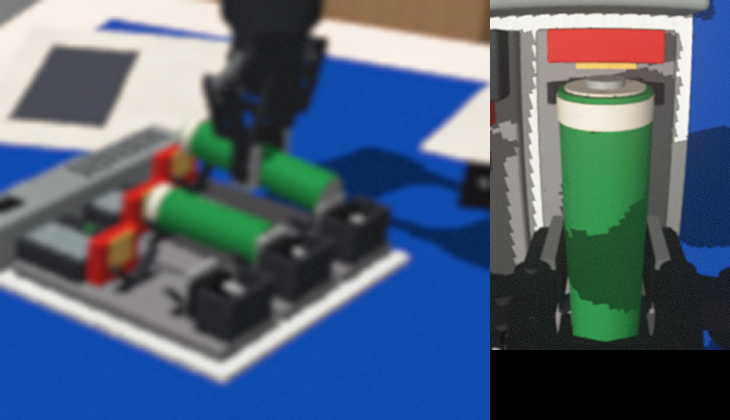

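The button is clear of the brass contact, which shows in front of it at about (606,65) in the crop. The minus end is against the slider. Lowering now.

```bash

python3 -m inch '[[[-0.001,0,0.003,0],[0,0,0.003,0],[0,0,0.003,0],[0,0,0.003,0],[0,0,0,0]]]'
python3 st.py
python3 -m inch '[[[0,0,0.003,0],[0,0,0.002,0],[0,0,0.002,0],[0,0,0.002,0],[0,0,0,0]]]'
python3 st.py
```

```text
clock: 19.7
ee_pos: [0.5493, -0.2378, 0.0363]
tcp_rot: [3.115, -0.399, 0.008]
contact_force: [4.9, -1.3, 2.6]
grip_width: 0.362
t 19.7 u 0.5916 n -0.0910 z 0.0363 yaw -0.2547 F u 5.1 z 2.6
clock: 20.12
ee_pos: [0.5504, -0.2381, 0.0286]
tcp_rot: [3.114, -0.399, 0.012]
contact_force: [7.5, -0.1, 5.6]
grip_width: 0.359
t 20.1167 u 0.5927 n -0.0910 z 0.0286 yaw -0.2548 F u 7.3 z 5.6
```

```bash

python3 -m inch '[[[0,0,0.002,0],[0,0,0,0],[0,0,0,0]]]'
python3 -m inch '[[[0,0,0,0],[0,0,0,0],[0,0,0,0]]]' 0.05 30
python3 -m inch '[[[0,0,-0.02,0],[0,0,-0.035,0],[0,0,-0.035,0],[0.04,0,0,0],[0,0,0.02,0],[0,0,0.015,0],[0,0,0.01,0],[0,0,0,0]]]' 0.0 30
python3 st.py
python3 - <<'E'
from h import *
im=get_image('wrist');cv2.imwrite('pics/w8.png',im[:,:,::-1])
E
```

```text
clock: 20.37
ee_pos: [0.5505, -0.238, 0.0283]
tcp_rot: [3.114, -0.399, 0.013]
contact_force: [3.9, 0.4, 14.5]
grip_width: 0.365
clock: 20.62
ee_pos: [0.5451, -0.2359, 0.024]
tcp_rot: [-3.115, 0.398, 0.006]
contact_force: [-0.4, -0.2, 0.6]
grip_width: 0.585
clock: 21.28
ee_pos: [0.5827, -0.2454, 0.0662]
tcp_rot: [-3.113, 0.398, 0.012]
contact_force: [-0.2, 0.5, -0.7]
grip_width: -0.004
t 21.2833 u 0.6258 n -0.0898 z 0.0662 yaw -0.2544 F u -0.3 z -0.7
```

```bash

python3 -m inch '[[[0,0,0.004,0],[0,0,0.004,0],[0,0,0.003,0],[0,0,0,0],[0,0,0,0]]]'
python3 -m inch '[[[0,0,0.003,0],[0,0,0,0]]]'
python3 st.py
```

```text
clock: 21.75
ee_pos: [0.5856, -0.2468, 0.0589]
tcp_rot: [3.116, -0.399, 0.0]
contact_force: [0.4, 0.2, -0.5]
grip_width: -0.003
clock: 21.92
ee_pos: [0.5861, -0.247, 0.0578]
tcp_rot: [3.116, -0.398, 0.003]
contact_force: [-2.5, 0.7, 8.3]
grip_width: 0.003
t 21.9167 u 0.6295 n -0.0905 z 0.0578 yaw -0.2544 F u -2.6 z 8.3
```

```bash

python3 -m inch '[[[0,0,0.0015,0],[0,0,0,0],[0,0,-0.02,0],[0,0,-0.03,0],[0,0,-0.025,0],[-0.0151,-0.0366,0,0],[-0.0151,-0.0366,0,0],[-0.0151,-0.0366,0,0]]]'
python3 -m inch '[[[-0.0151,-0.0366,0,0],[-0.0151,-0.0366,0,0],[-0.0151,-0.0366,0,0],[-0.0151,-0.0366,0,0],[-0.0151,-0.0366,0,0],[-0.0151,-0.0366,0,0],[-0.0151,-0.0366,0,0],[-0.0151,-0.0366,0,0]]]' 0.06 40
python3 -m inch '[[[-0.0151,-0.0366,0,0],[-0.0151,-0.0366,0,0],[-0.0151,-0.0366,0,0],[0,0,0,-0.1194],[0,0,0,-0.1194],[0,0,0,-0.1194],[0,0,0,-0.1194],[0,0,0,-0.1194]]]'
python3 -m inch '[[[0,0,0,-0.1194],[0,0,0,-0.1194],[0,0,0,-0.1194],[0,0,0,-0.1194],[0,0,0,0]]]'
python3 look.py short 0.5106 0.302 -2.32
```

```text
clock: 22.58
ee_pos: [0.5696, -0.1286, 0.1302]
tcp_rot: [3.116, -0.402, 0.004]
contact_force: [1.0, 0.4, -1.2]
grip_width: 0.001
clock: 23.25
ee_pos: [0.5257, 0.1865, 0.1297]
tcp_rot: [-3.116, 0.399, -0.002]
contact_force: [0.4, -0.2, -0.6]
grip_width: 0.702
clock: 23.92
ee_pos: [0.5099, 0.3027, 0.1295]
tcp_rot: [3.094, 0.546, 0.001]
contact_force: [-0.0, -0.2, 0.4]
grip_width: 0.704
clock: 24.33
ee_pos: [0.51, 0.3024, 0.1295]
tcp_rot: [2.88, 1.255, 0.001]
contact_force: [0.9, -0.4, 0.2]
grip_width: 0.705
cell [ 0.5117  0.3017 -2.3076] err 0.08
free z [ 0.5101  0.3016 -2.3005  0.0102] 0.049
t 24.3333 tcp [0.51   0.3024 0.1295] yaw 0.8221 q6 1.167 grip 0.705
shift [0.0006 0.0017 0.    ] spin -0.0118
```

```bash

python3 -m inch '[[[0.0006,0.0017,0.035,-0.012],[0,0,0.035,0],[0,0,0.03,0],[0,0,0.018,0],[0,0,0.01,0],[0,0,0,0]]]' 0.06 40
python3 -m inch '[[[0,0,0,0],[0,0,0,0],[0,0,0,0],[0,0,0,0],[0,0,0,0]]]' 0.015 40
python3 -m inch '[[[0,0,-0.02,0],[0,0,-0.03,0],[0,0,-0.035,0],[0,0,-0.035,0],[0,0,0,0]]]'
python3 -m inch '[[[-0.0226,0.0277,0,0],[-0.0226,0.0277,0,0],[-0.0226,0.0277,0,0],[-0.0226,0.0277,0,0],[-0.0226,0.0277,0,0],[-0.0226,0.0277,0,0],[-0.0226,0.0277,0,0],[-0.0226,0.0277,0,0]]]'
python3 -m inch '[[[-0.0226,0.0277,0,0],[-0.0226,0.0277,0,0],[-0.0226,0.0277,0,0],[0,0,0,-0.1207],[0,0,0,-0.1207],[0,0,0,-0.1207],[0,0,0,-0.1207],[0,0,0,-0.1207]]]'
python3 -m inch '[[[0,0,0,-0.1207],[0,0,0,-0.1207],[0,0,0,-0.1207],[0,0,0,-0.1207],[0,0,0,-0.1207],[0,0,0,-0.1207],[0,0,0,-0.1207],[0,0,0,-0.1207]]]'
python3 -m inch '[[[0,0,0,-0.1207],[0,0,0,-0.1207],[0,0,0,-0.1207],[0,0,0,-0.1207],[0,0,0.02,0],[0,0,0,0],[0,0,0,0]]]'
python3 st.py; python3 - <<'E'
from h import *
s=read_state();p=camera_params('wrist');im=get_image('wrist');np.savez('pics/w9.npz',im=im,tcp=s['ee_pos'],**p);cv2.imwrite('pics/w9.png',im[:,:,::-1])
R=Ro.from_rotvec(s['tcp_rot']).as_matrix();z=s['ee_pos'][2]+.0135
g=max(blobs(im),key=lambda b:b[1])[0];ys,xs=np.nonzero(g);r=ys.min();c=np.nonzero(g[r+10])[0]
print(r,c[[0,-1]])
for rr in range(r-16,r+8,2):print(rr,im[rr,316],'x(axis z) %.4f x(top) %.4f'%tuple((R.T@(plane('wrist',p,[(316,rr)],zz)[0]-s['ee_pos']))[0] for zz in(z,z+.016)))
q=plane('wrist',p,[(c[0],r+10),(c[-1],r+10)],z);print('lateral',np.round((R.T@(q-s['ee_pos']).T)[1],4))
E
```

```text
clock: 24.88
ee_pos: [0.5102, 0.3009, -0.0009]
tcp_rot: [2.875, 1.267, -0.007]
contact_force: [-0.1, -0.6, 0.6]
grip_width: 0.706
clock: 25.3
ee_pos: [0.5129, 0.3023, 0.003]
tcp_rot: [-2.874, -1.269, -0.006]
contact_force: [0.1, 0.2, 6.2]
grip_width: 0.36
clock: 25.72
ee_pos: [0.5158, 0.3035, 0.1287]
tcp_rot: [2.873, 1.27, 0.022]
contact_force: [1.7, -0.0, -0.1]
grip_width: 0.36
clock: 26.38
ee_pos: [0.5532, 0.017, 0.121]
tcp_rot: [-2.873, -1.27, 0.001]
contact_force: [0.6, 0.0, -1.3]
grip_width: 0.354
clock: 27.05
ee_pos: [0.5689, -0.0875, 0.1208]
tcp_rot: [-2.36, -2.072, 0.001]
contact_force: [1.2, 0.5, -1.2]
grip_width: 0.364
clock: 27.72
ee_pos: [0.569, -0.0873, 0.1208]
tcp_rot: [-1.127, -2.931, 0.0]
contact_force: [-0.9, -0.4, -1.4]
grip_width: 0.355
clock: 28.3
ee_pos: [0.5681, -0.087, 0.1002]
tcp_rot: [-0.404, -3.112, -0.001]
contact_force: [0.1, 1.1, -1.3]
grip_width: 0.358
t 28.3 u 0.5716 n 0.0597 z 0.1002 yaw 2.8836 F u -0.2 z -1.3
244 [274 356]
228 [159 155 148] x(axis z) 0.0425 x(top) 0.0471
230 [156 153 147] x(axis z) 0.0417 x(top) 0.0464
232 [143 139 135] x(axis z) 0.0410 x(top) 0.0458
234 [ 98 100  94] x(axis z) 0.0402 x(top) 0.0451
236 [92 89 85] x(axis z) 0.0394 x(top) 0.0444
238 [84 88 83] x(axis z) 0.0387 x(top) 0.0438
240 [91 94 88] x(axis z) 0.0379 x(top) 0.0431
242 [92 91 85] x(axis z) 0.0372 x(top) 0.0424
244 [92 90 85] x(axis z) 0.0364 x(top) 0.0418
246 [93 95 88] x(axis z) 0.0356 x(top) 0.0411
248 [92 92 90] x(axis z) 0.0348 x(top) 0.0404
250 [95 93 89] x(axis z) 0.0341 x(top) 0.0397
lateral [-0.0145  0.0159]
```

```bash

python3 -m inch '[[[-0.003,0,0.022,0],[0,0,0.02,0],[0,0,0.003,0],[0,0,0.003,0],[0,0,0.003,0],[0,0,0.003,0],[0,0,0.003,0],[0,0,0,0]]]' 0.015 30
python3 st.py
python3 -m inch '[[[0.003,0,0,0],[0.003,0,0,0],[0.003,0,0,0],[0.002,0,0,0],[0,0,0,0]]]'
python3 st.py
```

```text
clock: 29.02
ee_pos: [0.5705, -0.0876, 0.0468]
tcp_rot: [-0.403, -3.113, -0.0]
contact_force: [-7.1, 2.1, 11.1]
grip_width: 0.355
t 29.0167 u 0.5741 n 0.0597 z 0.0468 yaw 2.8842 F u -7.4 z 11.1
clock: 29.43
ee_pos: [0.5644, -0.0861, 0.0463]
tcp_rot: [0.403, 3.109, -0.001]
contact_force: [3.1, -1.6, 7.3]
grip_width: 0.361
t 29.4333 u 0.5678 n 0.0597 z 0.0463 yaw 2.8838 F u 3.4 z 7.3
```

```bash

python3 -m inch '[[[0.002,0,0,0],[0.002,0,0,0],[0.001,0,0,0],[0,0,0,0]]]'
python3 st.py; python3 - <<'E'
from h import *
im=get_image('wrist');i2=get_image('side');p=camera_params('wrist')
a=cv2.resize(i2[170:270,300:420],(504,420),interpolation=2);b=cv2.resize(im[80:430,200:440],(240,350));c=np.zeros((420,744,3),np.uint8);c[:,:504]=a;c[:350,504:]=b
cv2.imwrite('pics/c9.png',c[:,:,::-1])
E
```

```text
clock: 29.77
ee_pos: [0.5603, -0.085, 0.0457]
tcp_rot: [0.403, 3.108, -0.001]
contact_force: [7.8, -1.3, 3.4]
grip_width: 0.357
t 29.7667 u 0.5635 n 0.0597 z 0.0457 yaw 2.8837 F u 7.9 z 3.4
```

View pics/c9.png

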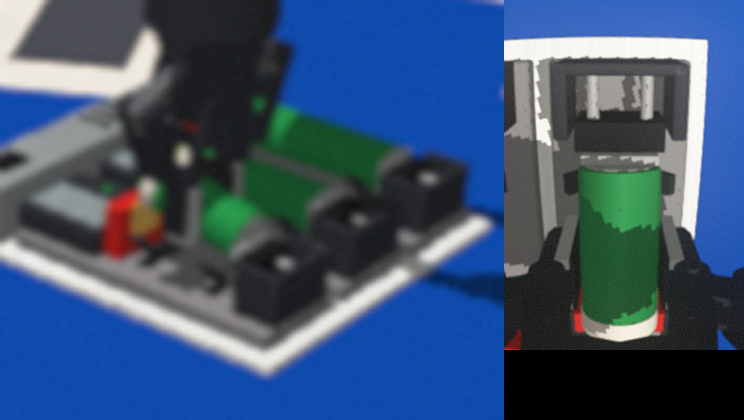

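The side crop shows the short cell tilted with its minus end in front of the slider at about (255,235), and the plus end behind the block near (148,190). Lowering.

```bash

python3 -m inch '[[[0,0,0.003,0],[0,0,0.003,0],[0,0,0.002,0],[0,0,0.002,0],[0,0,0,0]]]'
python3 st.py
python3 -m inch '[[[0,0,0.002,0],[0,0,0.002,0],[0,0,0.002,0],[0,0,0.001,0],[0,0,0,0]]]'
python3 st.py
```

```text
clock: 30.28
ee_pos: [0.5609, -0.0852, 0.0356]
tcp_rot: [0.403, 3.108, -0.002]
contact_force: [6.2, -1.8, 3.9]
grip_width: 0.356
t 30.2833 u 0.5642 n 0.0596 z 0.0356 yaw 2.8838 F u 6.5 z 3.9
clock: 30.7
ee_pos: [0.5618, -0.0854, 0.0301]
tcp_rot: [0.402, 3.105, -0.002]
contact_force: [5.9, -1.0, 10.7]
grip_width: 0.354
t 30.7 u 0.5651 n 0.0597 z 0.0301 yaw 2.8838 F u 6.0 z 10.7
```

```bash

python3 -m inch '[[[0.0005,0,0.002,0],[0,0,0.0015,0],[0,0,0,0],[0,0,0,0]]]'
python3 st.py
python3 -m inch '[[[0,0,0,0],[0,0,0,0],[0,0,0,0]]]' 0.05 30
python3 -m inch '[[[0,0,-0.02,0],[0,0,-0.035,0],[0,0,-0.035,0],[-0.014,0,0,0],[0,0,0.02,0],[0,0,0.015,0],[0,0,0.01,0],[0,0,0,0]]]' 0.0 30
python3 st.py
```

```text
clock: 31.03
ee_pos: [0.5622, -0.0854, 0.0288]
tcp_rot: [0.402, 3.103, -0.003]
contact_force: [3.0, -0.8, 23.0]
grip_width: 0.363
t 31.0333 u 0.5655 n 0.0597 z 0.0288 yaw 2.8838 F u 3.1 z 23.0
clock: 31.28
ee_pos: [0.5549, -0.0835, 0.0232]
tcp_rot: [-0.403, -3.112, -0.001]
contact_force: [-0.4, -0.0, 0.3]
grip_width: 0.588
clock: 31.95
ee_pos: [0.5671, -0.0867, 0.0656]
tcp_rot: [-0.402, -3.108, -0.002]
contact_force: [-0.3, -0.0, -0.1]
grip_width: -0.001
t 31.95 u 0.5705 n 0.0597 z 0.0656 yaw 2.8841 F u -0.2 z -0.1
```

```bash

python3 -m inch '[[[-0.007,0,0.003,0],[0,0,0.003,0],[0,0,0.003,0],[0,0,0.002,0],[0,0,0,0]]]'
python3 st.py
python3 -m inch '[[[0,0,0.003,0],[0,0,0,0]]]'
python3 st.py
```

```text
clock: 32.37
ee_pos: [0.5797, -0.0901, 0.0599]
tcp_rot: [0.403, 3.109, -0.002]
contact_force: [0.9, 0.0, 6.3]
grip_width: -0.002
t 32.3667 u 0.5836 n 0.0596 z 0.0599 yaw 2.8840 F u 0.8 z 6.3
clock: 32.53
ee_pos: [0.5805, -0.0904, 0.0578]
tcp_rot: [0.402, 3.107, -0.002]
contact_force: [1.3, 0.1, 8.9]
grip_width: 0.002
t 32.5333 u 0.5844 n 0.0595 z 0.0578 yaw 2.8841 F u 1.3 z 8.9
```

```bash

python3 -m inch '[[[0,0,0.002,0],[0,0,0,0],[0,0,0,0]]]'
python3 st.py
```

```text
clock: 32.78
ee_pos: [0.5805, -0.0904, 0.0576]
tcp_rot: [0.402, 3.106, -0.002]
contact_force: [-1.4, -0.7, 19.0]
grip_width: -0.002
t 32.7833 u 0.5845 n 0.0595 z 0.0576 yaw 2.8842 F u -1.1 z 19.0
```

```bash

python3 -m inch '[[[0,0,-0.02,0],[0.036,0,0,0],[0,0,0.012,0],[0,0,0.003,0],[0,0,0.003,0],[0,0,0.001,0],[0,0,0,0]]]'
python3 -m inch '[[[0,0,0.002,0],[0,0,0,0]]]'
python3 st.py
python3 -m inch '[[[0,0,-0.02,0],[0,-0.037,0,0],[0,-0.0375,0,0],[0,0,0.012,0],[0,0,0.003,0],[0,0,0.003,0],[0,0,0.001,0],[0,0,0,0]]]'
python3 st.py
```

```text
clock: 33.37
ee_pos: [0.5405, -0.0796, 0.0574]
tcp_rot: [-0.402, -3.112, -0.0]
contact_force: [-11.4, 3.7, 28.5]
grip_width: 0.002
clock: 33.53
ee_pos: [0.5405, -0.0797, 0.0572]
tcp_rot: [-0.402, -3.113, -0.0]
contact_force: [-14.2, 3.7, 41.8]
grip_width: 0.004
t 33.5333 u 0.5431 n 0.0598 z 0.0572 yaw 2.8845 F u -14.7 z 41.8
clock: 34.2
ee_pos: [0.5245, -0.1553, 0.0574]
tcp_rot: [0.399, 3.112, -0.01]
contact_force: [-8.0, -6.8, 27.9]
grip_width: -0.003
t 34.2 u 0.5467 n -0.0174 z 0.0574 yaw 2.8869 F u -6.0 z 27.9
```

```bash

python3 -m inch '[[[0,0,-0.02,0],[0,-0.037,0,0],[0,-0.0375,0,0],[0,0,0.012,0],[0,0,0.003,0],[0,0,0.002,0],[0,0,0,0]]]'
python3 st.py
python3 -m inch '[[[0,0,-0.035,0],[0,0,-0.035,0],[0.01,0.037,-0.01,0],[0.01,0.037,-0.01,0],[0,0,-0.035,0],[-0.02,0,-0.035,0],[-0.02,0,0,0],[0,0,0,0]]]'
python3 st.py; python3 - <<'E'
from h import *
s=read_state();p=camera_params('wrist');im=get_image('wrist');i2=get_image('side');i3=get_image('scene');np.savez('pics/w12.npz',im=im,side=i2,scene=i3,**p)
c=np.zeros((560,790,3),np.uint8);c[:340,:430]=cv2.resize(i2[180:265,310:418],(430,340),interpolation=2);c[:360,430:]=cv2.resize(im[30:390,140:500],(360,360))
c[360:,:300]=cv2.resize(i3[230:330,180:330],(300,200),interpolation=2);cv2.imwrite('pics/c12.png',c[:,:,::-1])
P=dict(scene=camera_params('scene'),side=camera_params('side'));u=np.array([.9674,-.2532]);n=np.array([.2532,.9674])
for k,nn in(('short',.06),('middle',-.015),('long',-.0905)):
    l=L[k];cu=dict(short=.604,middle=.634,long=.664)[k]-.003-l/2;q=u*cu+n*nn
    for g,ar,ce in blobs(im):
        w=plane('wrist',p,[ce],.045)[0,:2]
        if np.hypot(*(w-q))<.035:
            m,_=full(im,g);r,f=fit([('wrist',p,m)],l,[q[0],q[1],-.256],z=.042);print(k,'u %.4f n %.4f yaw %.3f err %.3f'%(r[:2]@u,r[:2]@n,r[2],f),'expected u %.4f'%cu)
a0=np.load('pics/scene0.npy')
for o in('camera','screwdriver','parts_tray'):
    d=cut_out('scene',o);print(o,[(round(e['conf'],2),np.round(e['position'],1)) for e in d[:1]])
E
```

```text
clock: 34.78
ee_pos: [0.5049, -0.2256, 0.0577]
tcp_rot: [0.4, 3.115, -0.006]
contact_force: [-4.3, -5.3, 11.5]
grip_width: -0.001
t 34.7833 u 0.5456 n -0.0904 z 0.0577 yaw 2.8863 F u -2.8 z 11.5
clock: 35.45
ee_pos: [0.5475, -0.1573, 0.2184]
tcp_rot: [0.398, 3.108, -0.002]
contact_force: [0.5, -0.4, 0.2]
grip_width: -0.002
t 35.45 u 0.5695 n -0.0136 z 0.2184 yaw 2.8868 F u 0.6 z 0.2
short u 0.5621 n 0.0584 yaw -0.186 err 0.359 expected u 0.5660
middle u 0.5735 n -0.0111 yaw -0.236 err 0.421 expected u 0.5810
long u 0.5872 n -0.0868 yaw -0.217 err 0.457 expected u 0.5960
camera []
screwdriver [(0.8, array([356.3, 136.3]))]
parts_tray []
```

View pics/c12.png

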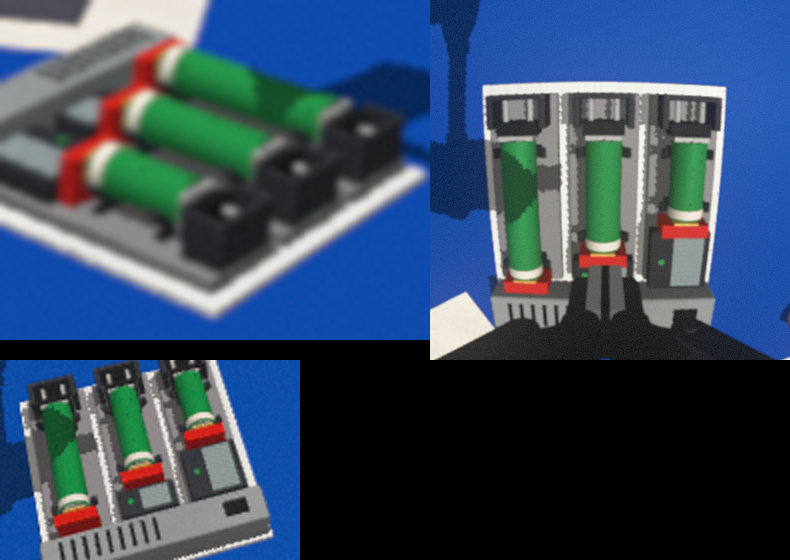

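All three cells lie in their own bays, white and button ends at the red blocks, sliders against the flat ends. The arm is clear of everything.

```bash
python3 -c "
from cell import *
print(job_done())"
```

```text
the job is handed in; nothing more can be done
None
```

All three green cells are in the cradles of their own length, and I handed the job in at about 35.5 s of the 72 s. Each was tipped flat end first against its slider, swung down in front of the red block, then released and pressed home.

**Checks that passed**
- **Height:** I touched both ends of each cell with the shut fingers. All of them topped out at 57–58 mm above the bench; fully home is 58 mm. The short cell's plus end was about 2 mm high after release and went down when pressed.
- **Final pictures:** the scene, side and wrist views show the white/button ends at the brass contacts, the flat ends against the pushed-back sliders, and the gripper clear above.

**Checks that failed or were weak**
- **Outline fit:** my last wrist-picture fit was poor (error 0.36–0.46) and put the cells 4–9 mm nearer the sliders than expected. I think the cell mask ran into the sliders, and I relied on the pictures and the touch heights instead.
- **Slider travel:** I did not measure it separately.
- **Bystanders:** at the end the network found only the screwdriver, where it had been, and not the camera or tray. I did not check those two any other way, but the arm never went near them.
- **Press force:** two of the finger presses read about 41–42 N at the wrist. This was at the fingertips, not the arm or gripper body, and well under the 120 N wrist limit.

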